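# Steady the rocking balance platform

### The arm

A 6-joint arm with a two-finger parallel gripper is mounted at the origin on a cart in front of the work surface, level with it; the furniture and walls round the work are solid. World frame = base frame: x ahead of the robot, y to its left, z up, the work surface at z = 0. Lengths are in m, angles in rad, forces in N, time in s.
With the tool pointing down it reaches from about 0.35 to 0.95 m from the base axis. Payload 17.4 kg.
Tool frame: the origin (TCP) lies midway between the tips of the shut fingers; the grasp point (between the pads) lies ctrl.grip_depth behind it (ctrl.grip_depth is the distance from the TCP to the grasp point, in m); z points along the fingers, y is the direction in which the jaws open and shut (so a half turn about z gives the same grasp; the last joint's range is limited). The gripper opens to 93 mm and grips with 3 to 60 N. Pads are 15 mm wide; open, the fingers measure 128 mm over their backs; the gripper's body (75 mm by 188 mm) begins 65 mm behind the grasp point.
Start: joints at [-1.257, 0.116, 1.442, -0, 1.584, -0.038], TCP at [0.233, -0.634, 0.219] pointing down, gripper open.
Joint ranges: [-2.83, 2.83], [-0.83, 2.19], [0.07, 2.5], [-1.14, 4.28], [0.01, 3], [-2.97, 2.97]. Speed limits (rad/s): [1.89, 1.89, 2.22, 3.14, 3.14, 3.14].

### API

Orientations are given as [roll, pitch, yaw] about the fixed x, y, z axes, in that order (R = Rz(yaw) Ry(pitch) Rx(roll)).
In Python, from rig import ctrl, viewer gives the robot as it stands.
- The arm moves only by the shell command python3 -m jog 'ROWS' [FORCE]. ROWS is JSON, a list that holds one entry, the list of rows, each a list of 5 numbers: the shift along the tool's x, y, z in cm, then the turn about the tool's z in rad, then the finger opening in cm, from 0 to 9.3. A call has 1 to 20 rows; each row shifts and turns the commanded pose from where the row before left it, along the tool's axes as they then stand; what a row does not reach is not made up. A row lasts 1/12 s, in which the tool goes at most 41.7 mm and 7.16 degrees, less where a joint would pass 70% of its speed; a pose out of reach is approached as far as the arm can. A call is refused whole if a number of a shift passes 4.17 or a number of a turn 0.125, either way. A call with a gripper value outside its range is refused whole. The fingers move at their own pace and stop on an object; FORCE is the grip in N (left out, the last holds). Time passes only in rows, so rows that do not move let the fingers close. It gives the time, the measured TCP pose, the force and the opening at its end, in the units of the state.
- ctrl.sense(): the state, without advancing time (a new reading comes with each control period).
- viewer.camera(name): name is "scene" or "top" or "wrist"; returns a dict with "pixels" (384x512x3 uint8, blue, green, red), "vfov" (degrees; the focal length in pixels is half the picture's height over the tangent of half this angle, whatever the lens; pixels are square), "cx", "cy" (the principal point, pixels), "D" ([k1, k2, p1, p2, k3] as OpenCV has them; the pictures are not rectified), "rvec" (rotation vector, rad) and "tvec" (3), from world to camera coordinates, as OpenCV has them. Camera axes: x right, y down, z forward; pixel columns grow to the right and rows downward; lengths in m; the calibration is good to about 2 mm. A picture is of the moment at which its call begins. There is no depth.
- ctrl.hand_in(): hands the job in, once; it reports no verdict.
The state is a dict: "time_s": time; "q": joint angles; "joint_vel": joint speeds; "joint_torque": joint torques, N m; "tcp_pos": TCP position; "orientation": TCP orientation; "wrist_force": force on the tool from outside, world axes, zero at the start; "wrist_torque": the same for the moment, N m; "gripper_width": finger opening in m.
Only numpy, scipy, OpenCV 4.12 (cv2) and the standard library are available. Lean on these libraries where they do the work, as an engineer would, in place of code of your own. Each camera call takes 0.05 s, during which the arm holds its last target.

### The job

The perforated plate of the balance platform rocks because one of its corners does not bear: press down on the corners with the fingertips, one after another, until you find the one that gives. Push that corner's tapered shim in all the way, until its end is flush with the edge of the plate, then press down firmly on that corner once more to prove that it no longer gives. Leave the other three shims drawn out as they are, grasp or lift nothing, and do not disturb the weights, tweezers and crucible standing around.

Things in the scene. Friction and masses are not known exactly. Their poses are not given: they have to be found in the camera images.
- platform: grey tray 206 x 216 mm, fixed on the bench under the perforated plate, turned up to 13 degrees. Origin: centre of its underside, on the bench; x to the rear, y to the left, z up. Three of the plate's feet stand on packing blocks in the tray; under the fourth foot, at a corner that differs every time, there is a gap
- plate: perforated aluminium plate, 210 x 220 x 12 mm (x, y of the tray); origin: centre of its underside, 33 mm above the bench; top 45 mm above the bench; z is its upward normal. A soft rubber damper in the middle centres and levels it. The corner with the gap sinks 4 to 5 mm under a steady 3 N, then stops (press slowly, to 8 N or more), and comes back when let go; the others give under 1 mm
- corner_front_left (a point): point on the plate's top face over its front left foot (near the robot), where that corner is pressed; 17 mm from the plate's front edge and 26 mm from its left edge; z up
- corner_front_right (a point): point on the plate's top face over its front right foot (near the robot), where that corner is pressed; 17 mm from the plate's front edge and 26 mm from its right edge; z up
- corner_rear_left (a point): point on the plate's top face over its rear left foot (away from the robot), where that corner is pressed; 17 mm from the plate's rear edge and 26 mm from its left edge; z up
- corner_rear_right (a point): point on the plate's top face over its rear right foot (away from the robot), where that corner is pressed; 17 mm from the plate's rear edge and 26 mm from its right edge; z up
- shim_end_front_left (a point): middle of the outer end face (28 mm wide, 19 mm high) of the front left tapered shim, a steel wedge in a slot under the plate's left edge, 28 mm in x from the corner point. Drawn out it sticks out 26 to 30 mm beyond that edge, 29 mm above the bench; home, it is flush with the edge, 23 mm above the bench. It slides along the plate's -y, sinking 1 mm in 5
- shim_front_left (a joint): how far this shim is pushed in, m: 0 drawn out (starts at 0 to 0.004), 0.0306 home, flush, hard stop. About 4 N of friction, more near the end under load; it stays where it is left. Home, it reaches 5 mm below the foot and fills the gap; at a corner that already bears it would lift the corner and tilt the plate
- shim_end_front_right (a point): middle of the outer end face (28 mm wide, 19 mm high) of the front right tapered shim, a steel wedge in a slot under the plate's right edge, 28 mm in x from the corner point. Drawn out it sticks out 26 to 30 mm beyond that edge, 29 mm above the bench; home, it is flush with the edge, 23 mm above the bench. It slides along the plate's +y, sinking 1 mm in 5
- shim_front_right (a joint): how far this shim is pushed in, m: 0 drawn out (starts at 0 to 0.004), 0.0306 home, flush, hard stop. About 4 N of friction, more near the end under load; it stays where it is left. Home, it reaches 5 mm below the foot and fills the gap; at a corner that already bears it would lift the corner and tilt the plate
- shim_end_rear_left (a point): middle of the outer end face (28 mm wide, 19 mm high) of the rear left tapered shim, a steel wedge in a slot under the plate's left edge, 28 mm in x from the corner point. Drawn out it sticks out 26 to 30 mm beyond that edge, 29 mm above the bench; home, it is flush with the edge, 23 mm above the bench. It slides along the plate's -y, sinking 1 mm in 5
- shim_rear_left (a joint): how far this shim is pushed in, m: 0 drawn out (starts at 0 to 0.004), 0.0306 home, flush, hard stop. About 4 N of friction, more near the end under load; it stays where it is left. Home, it reaches 5 mm below the foot and fills the gap; at a corner that already bears it would lift the corner and tilt the plate
- shim_end_rear_right (a point): middle of the outer end face (28 mm wide, 19 mm high) of the rear right tapered shim, a steel wedge in a slot under the plate's right edge, 28 mm in x from the corner point. Drawn out it sticks out 26 to 30 mm beyond that edge, 29 mm above the bench; home, it is flush with the edge, 23 mm above the bench. It slides along the plate's +y, sinking 1 mm in 5
- shim_rear_right (a joint): how far this shim is pushed in, m: 0 drawn out (starts at 0 to 0.004), 0.0306 home, flush, hard stop. About 4 N of friction, more near the end under load; it stays where it is left. Home, it reaches 5 mm below the foot and fills the gap; at a corner that already bears it would lift the corner and tilt the plate
- weight_500: the larger knobbed calibration weight, 38 mm diameter, 56 mm high, standing loose to the right of the platform; origin: centre of its underside. To be left alone
- weight_200: the smaller knobbed calibration weight, 28 mm diameter, 42 mm high, standing loose to the right of the platform; origin: centre of its underside. To be left alone
- tweezers: steel tweezers 12 x 132 x 10 mm lying in front of the platform; origin: centre of the underside, long axis y. To be left alone
- crucible: empty porcelain crucible, 42 mm diameter, 34 mm high, standing loose to the left of the platform; origin: centre of its underside. To be left alone

How it is judged:
On the way, in this order (a step that is already met when the one before it is completed fails the run):
1. with all four shims still drawn out, a fingertip on the plate's top makes it rock: the corner that does not bear is pressed down 2 mm or more (angle between plate's own z axis and vertical above 0.02 rad and contact force between the fingers and plate above 1 N and value of joint each of shim_front_left, shim_front_right, shim_rear_left, shim_rear_right below 0.009 m and z of the grasp point in the frame of plate above 0.012 m), for 0.1 s.
2. one shim is flush with the plate's edge (within about 3 mm), the other three are still drawn out (pushed in less than 9 mm), and the plate is level within 0.6 degrees (angle between plate's own z axis and vertical below 0.01 rad and ((value of joint shim_front_left above 0.0275 m and value of joint each of shim_front_right, shim_rear_left, shim_rear_right below 0.009 m) or (value of joint shim_front_right above 0.0275 m and value of joint each of shim_front_left, shim_rear_left, shim_rear_right below 0.009 m) or (value of joint shim_rear_left above 0.0275 m and value of joint each of shim_front_left, shim_front_right, shim_rear_right below 0.009 m) or (value of joint shim_rear_right above 0.0275 m and value of joint each of shim_front_left, shim_front_right, shim_rear_left below 0.009 m))), for 0.2 s.
3. the corner above that shim is pressed from above with more than 5 N and the plate stays level within 0.7 degrees (((value of joint shim_front_left above 0.0275 m and value of joint each of shim_front_right, shim_rear_left, shim_rear_right below 0.009 m and contact force between the fingers and plate above 5 N and horizontal distance between the grasp point and corner_front_left below 0.045 m and z of the grasp point in the frame of plate above 0.017 m and angle between plate's own z axis and vertical below 0.012 rad) or (value of joint shim_front_right above 0.0275 m and value of joint each of shim_front_left, shim_rear_left, shim_rear_right below 0.009 m and contact force between the fingers and plate above 5 N and horizontal distance between the grasp point and corner_front_right below 0.045 m and z of the grasp point in the frame of plate above 0.017 m and angle between plate's own z axis and vertical below 0.012 rad) or (value of joint shim_rear_left above 0.0275 m and value of joint each of shim_front_left, shim_front_right, shim_rear_right below 0.009 m and contact force between the fingers and plate above 5 N and horizontal distance between the grasp point and corner_rear_left below 0.045 m and z of the grasp point in the frame of plate above 0.017 m and angle between plate's own z axis and vertical below 0.012 rad) or (value of joint shim_rear_right above 0.0275 m and value of joint each of shim_front_left, shim_front_right, shim_rear_left below 0.009 m and contact force between the fingers and plate above 5 N and horizontal distance between the grasp point and corner_rear_right below 0.045 m and z of the grasp point in the frame of plate above 0.017 m and angle between plate's own z axis and vertical below 0.012 rad))), for 0.15 s.
At the end, for the whole second after the job is handed in: Exactly one shim, that of the corner which rocked, is flush with the plate's edge (within about 3 mm), the other three are pushed in less than 9 mm, the plate is level within 0.6 degrees and at rest, and the bystanders are within 20 mm of where they stood (all of step 2 and angular speed of plate below 0.05 rad/s and distance of each of weight_500, weight_200, tweezers, crucible from where it was at the start of the episode below 0.02 m); the robot touches nothing.
It fails at once if a weight, the tweezers or the crucible is lifted or pushed more than 20 mm (distance of any of weight_500, weight_200, tweezers, crucible from where it was at the start of the episode above 0.02 m).
It fails at once if the plate is lifted (z of plate in the frame of platform above 0.0375 m).
It fails at once if a second shim is driven in (value of joint each of shim_front_left, shim_front_right above 0.012 m or value of joint each of shim_front_left, shim_rear_left above 0.012 m or value of joint each of shim_front_left, shim_rear_right above 0.012 m or value of joint each of shim_front_right, shim_rear_left above 0.012 m or value of joint each of shim_front_right, shim_rear_right above 0.012 m or value of joint each of shim_rear_left, shim_rear_right above 0.012 m).
It also fails if it takes over 54 s, if anything falls off the work surface, if the arm or the gripper's body presses on something with over 40 N, if the wrist force passes 120 N, or if a joint passes its speed limit or range.

## Working session

There is one attempt and no reset: what is moved stays moved. The work goes in short steps, Python scripts to look and compute and a shell command to move; the robot and the scene stay as the last step left them, time stands still between calls to the robot, and variables do not carry over. Pictures are saved under pics/ and viewed, and the job is handed in when it is done.

```bash
mkdir -p pics; ls; python3 - <<'E'
from rig import ctrl, viewer
import cv2
for n in("scene","top"):
    c=viewer.camera(n); cv2.imwrite(f"pics/{n}0.png",c["pixels"]); print(n,{k:c[k] for k in c if k!="pixels"})
print(ctrl.grip_depth, ctrl.sense())
E
```

```text
pics
scene {'vfov': 51.840429880292426, 'cx': 253.5270690023746, 'cy': 198.55148876670322, 'D': array([0.03368963, 0.        , 0.        , 0.        , 0.        ]), 'rvec': array([ 0.53649022, -2.56244231,  1.34811815]), 'tvec': array([0.47054122, 0.14808539, 0.84856578])}
top {'vfov': 44.561535752697615, 'cx': 260.5415397617863, 'cy': 195.99715579131615, 'D': array([0.02986892, 0.        , 0.        , 0.        , 0.        ]), 'rvec': array([ 2.13355141, -2.15456405,  0.15624409]), 'tvec': array([0.00599687, 0.52061482, 1.44556978])}
0.0188 {'time_s': 0.1, 'q': array([-1.25677030e+00,  1.16455419e-01,  1.44217887e+00, -4.22615807e-05,
        1.58405091e+00, -3.78054599e-02]), 'joint_vel': array([ 0.00040551, -0.00076035, -0.00194924,  0.00026   ,  0.00080968,
        0.00124128]), 'joint_torque': array([ 2.34121617e-03, -7.22893453e+01, -6.23863935e+01,  7.81157124e-02,
        2.27796781e-02, -8.75416390e-05]), 'tcp_pos': array([ 0.23253401, -0.63347846,  0.21797946]), 'orientation': array([-3.14049930e+00,  9.34115983e-07,  3.51830948e-01]), 'wrist_force': array([-0.9615219 , -0.33852886, -0.32227661]), 'wrist_torque': array([-0.00623646,  0.04357283,  0.02486282]), 'gripper_width': 0.09293005177321655}
```

View pics/scene0.png

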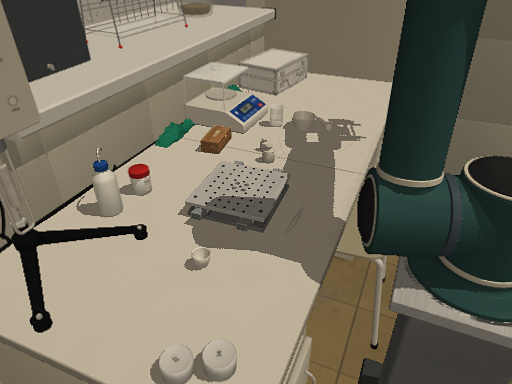

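View pics/top0.png

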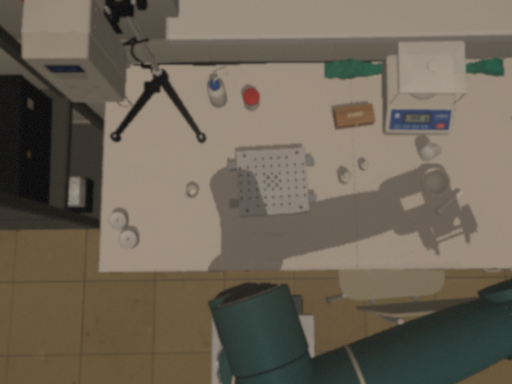

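The top view shows the plate around (272,180), with shim tabs at its left (233,163 and 203) and right (312,160 and 190) edges. The two weights are at (343,175) and (363,163) and the crucible is at (192,189). Next I enlarge it to measure.

```bash
cat > h.py <<'E'
import numpy as np, cv2
from rig import ctrl, viewer
def K(c):
    h,w=c["pixels"].shape[:2]; f=h/2/np.tan(np.radians(c["vfov"])/2)
    return np.array([[f,0,c["cx"]],[0,f,c["cy"]],[0,0,1.]])
def proj(c,P):
    return cv2.projectPoints(np.array(P,float).reshape(-1,3),c["rvec"],c["tvec"],K(c),c["D"])[0].reshape(-1,2)
def back(c,uv,z):
    u=cv2.undistortPoints(np.array(uv,float).reshape(-1,1,2),K(c),c["D"]).reshape(-1,2)
    R=cv2.Rodrigues(c["rvec"])[0]; o=-R.T@np.ravel(c["tvec"]); d=np.c_[u,np.ones(len(u))]@R
    return o+d*((z-o[2])/d[:,2])[:,None]
def plate(x,y,yaw,pts):
    pts=np.array(pts,float).reshape(-1,3); R=cv2.Rodrigues(np.array([0,0,yaw]))[0]
    return pts@R.T+[x,y,0]
E
python3 - <<'E'
from h import *
c=viewer.camera("top"); im=c["pixels"]
cv2.imwrite("pics/topz.png",cv2.resize(im[130:230,170:390],None,fx=3.6,fy=3.6,interpolation=cv2.INTER_CUBIC))
g=cv2.cvtColor(im,cv2.COLOR_BGR2GRAY)
c=viewer.camera("scene"); im=c["pixels"]
cv2.imwrite("pics/scz.png",cv2.resize(im[130:280,160:330],None,fx=4,fy=4,interpolation=cv2.INTER_CUBIC))
E
```

```text
(no output)
```

View pics/topz.png

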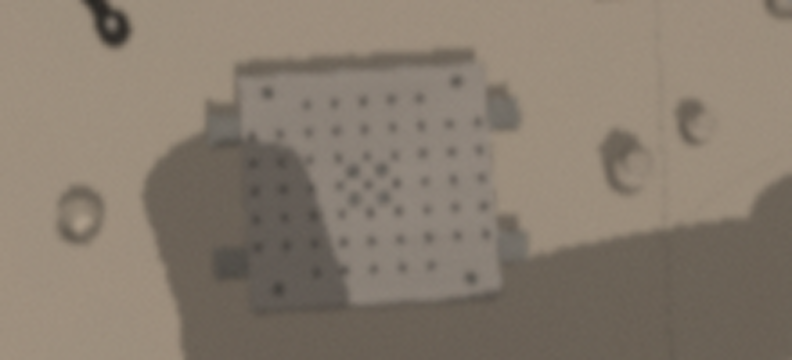

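View pics/scz.png

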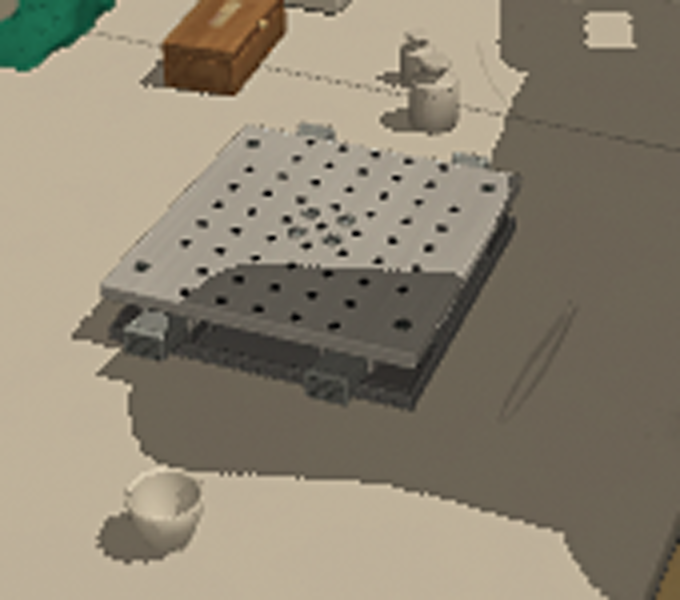

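```bash
python3 - <<'E'
from h import *
from scipy.optimize import least_squares
t=viewer.camera("top"); s=viewer.camera("scene")
tu=(np.array([[238,75],[476,62],[500,293],[255,308]])+.5)/3.6-.5+[170,130]
su=(np.array([[103,290],[245,128],[518,178],[413,358]])+.5)/4-.5+[160,130]
L=np.array([[.105,.11,.045],[.105,-.11,.045],[-.105,-.11,.045],[-.105,.11,.045]])
print(back(t,tu,.045)); print(back(s,su,.045))
def r(p,which):
    P=plate(*p,L); o=[]
    if which&1:o.append(proj(t,P)-tu)
    if which&2:o.append(proj(s,P)-su)
    return np.ravel(o)
for w in(1,2,3):
    q=least_squares(r,[.55,0,0],args=(w,)); print(w,q.x,np.degrees(q.x[2]),q.fun.round(2))
cu=lambda a:(np.array(a)+.5)/3.6-.5+[170,130]
for n,p,z in(("w500",[632,168],.04),("w200",[698,123],.03),("cruc",[80,213],.03)): print(n,back(t,[cu(p)],z))
sc=lambda a:(np.array(a)+.5)/4-.5+[160,130]
print("tweez",back(s,sc([[573,305],[503,418]]),.005))
for n,p in(("w500",[435,125]),("w200",[412,82]),("cr",[165,540])): print(n,back(s,[sc(p)],0.0))
E
```

```text
[[ 0.66764064  0.07875293  0.045     ]
 [ 0.67729746 -0.13285564  0.045     ]
 [ 0.47052073 -0.14912625  0.045     ]
 [ 0.45948633  0.06435941  0.045     ]]
[[ 0.65925917  0.08829868  0.045     ]
 [ 0.67420181 -0.12851008  0.045     ]
 [ 0.46899697 -0.14029784  0.045     ]
 [ 0.45678256  0.07592712  0.045     ]]
1 [ 0.56881969 -0.03475907  0.06106176] 3.4985810749910806 [-0.84  0.23  1.63 -0.94  0.58 -0.07 -1.36  0.71]
2 [ 0.56542918 -0.02732415  0.05827226] 3.338754788545198 [-1.66 -0.36 -0.35 -0.55  1.04 -0.36  0.95  0.38]
3 [ 0.56780022 -0.0323465   0.05973757] 3.422710694784242 [-1.55  0.5   0.93 -0.58 -0.22  0.31 -2.18  1.   -1.36 -1.59 -0.34 -1.46
  0.8  -1.43  0.93 -1.1 ]
w500 [[ 0.58099898 -0.26877828  0.04      ]]
w200 [[ 0.62308482 -0.33076494  0.03      ]]
cruc [[0.54728792 0.21985981 0.03      ]]
tweez [[ 0.40285641 -0.0663371   0.005     ]
 [ 0.4052373   0.06022793  0.005     ]]
w500 [[ 0.57920178 -0.2626862   0.        ]]
w200 [[ 0.62382367 -0.32253102  0.        ]]
cr [[0.54015367 0.22501077 0.        ]]
```

```bash
python3 -m jog '[[[2.75,-2.64,0,0,0],[2.75,-2.64,0,0,0],[2.75,-2.64,0,0,0],[2.75,-2.64,0,0,0],[2.75,-2.64,0,0,0],[2.75,-2.64,0,0,0],[2.75,-2.64,0,0,0],[2.75,-2.64,0,0,0],[2.75,-2.64,0,0,0],[2.75,-2.64,0,0,0],[2.75,-2.64,0,0,0],[2.75,-2.64,0,0,0],[2.75,-2.64,0,0,0],[2.75,-2.64,0,0,0],[2.75,-2.64,0,0,0],[0,0,0,0.097,0],[0,0,0,0.097,0],[0,0,0,0.097,0],[0,0,0,0,0]]]' 20
python3 - <<'E'
from h import *
for n in ("wrist","top"):
    c=viewer.camera(n); cv2.imwrite(f"pics/{n}1.png",c["pixels"])
    if n=="wrist": print({k:c[k] for k in c if k!="pixels"})
print(ctrl.sense())
E
```

```text
time_s: 1.88
tcp_pos: [0.4834, -0.1194, 0.2186]
orientation: [3.142, 0.0, 0.057]
wrist_force: [-0.3, -0.6, 0.5]
gripper_width: 0.0001
{'vfov': 59.77386989068636, 'cx': 260.80715259548566, 'cy': 185.60775053889682, 'D': array([-0.03780487,  0.        ,  0.        ,  0.        ,  0.        ]), 'rvec': array([-2.13954024,  2.02195379,  0.25996179]), 'tvec': array([-0.14572252,  0.43098259,  0.51083853])}
{'time_s': 1.9833, 'q': array([-2.94199062e-01, -2.76687269e-01,  1.81107343e+00,  2.73269745e-05,
        1.60713563e+00,  1.21253047e+00]), 'joint_vel': array([-0.00413352, -0.00063936, -0.00136519, -0.00034593, -0.0002089 ,
       -0.01488662]), 'joint_torque': array([ 4.29725535e-01, -3.92903960e+01, -6.25165200e+01,  4.86347359e-02,
       -7.02319737e-02,  7.33134951e-01]), 'tcp_pos': array([ 0.48332719, -0.11979062,  0.2186928 ]), 'orientation': array([-3.14159192e+00, -7.59303260e-05,  6.40677893e-02]), 'wrist_force': array([ 0.21175114,  0.24921823, -0.0569118 ]), 'wrist_torque': array([0.01883073, 0.00069378, 0.00560903]), 'gripper_width': 0.0009264497039417599}
```

View pics/wrist1.png

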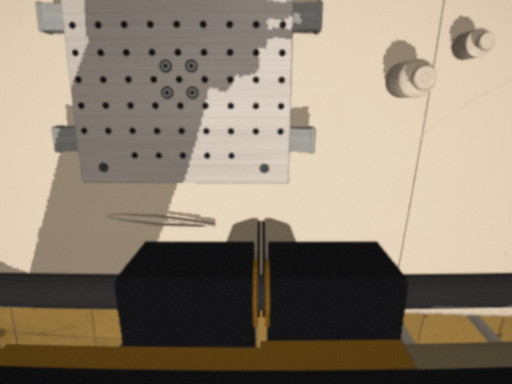

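The wrist view shows the plate's front corners at (83,182) and (289,183), the centre hole cluster near (179,79), and the shims at (65,138), (302,140), (50,18) and (307,18).

```bash
python3 - <<'E'
from h import *
from scipy.optimize import least_squares
t=viewer.camera("wrist"); cv2.imwrite("pics/wz.png",cv2.resize(t["pixels"][0:240,20:340],None,fx=2.5,fy=2.5,interpolation=cv2.INTER_CUBIC))
u=np.array([[83,182],[289,183],[179,79.5]])
print(back(t,u,.045))
L=np.array([[-.105,.11,.045],[-.105,-.11,.045],[0,0,.045]])
q=least_squares(lambda p:np.ravel(proj(t,plate(*p,L))-u),[.56,-.03,.06]);print(q.x,q.fun.round(2))
g=lambda p:back(t,[p],.045)[0]
print("shim ends L/R", back(t,[[53,139],[316,139],[37,17],[322,17]],.035))
print("tcp px",proj(t,ctrl.sense()["tcp_pos"]))
print("weights",back(t,[[424,77],[485,40]],.055))
E
```

```text
[[ 0.45663516  0.06832673  0.045     ]
 [ 0.46943825 -0.14947055  0.045     ]
 [ 0.56654221 -0.03350688  0.045     ]]
[ 0.56727187 -0.03386624  0.06137962] [-1.01  0.77  0.58  0.24  0.37 -0.75]
shim ends L/R [[ 0.49904491  0.10298961  0.035     ]
 [ 0.51612618 -0.17470366  0.035     ]
 [ 0.61868464  0.10969924  0.035     ]
 [ 0.63394078 -0.16850705  0.035     ]]
tcp px [[262.75555588 234.24620382]]
weights [[ 0.584039   -0.26829127  0.055     ]
 [ 0.62170416 -0.32082362  0.055     ]]
```

View pics/wz.png

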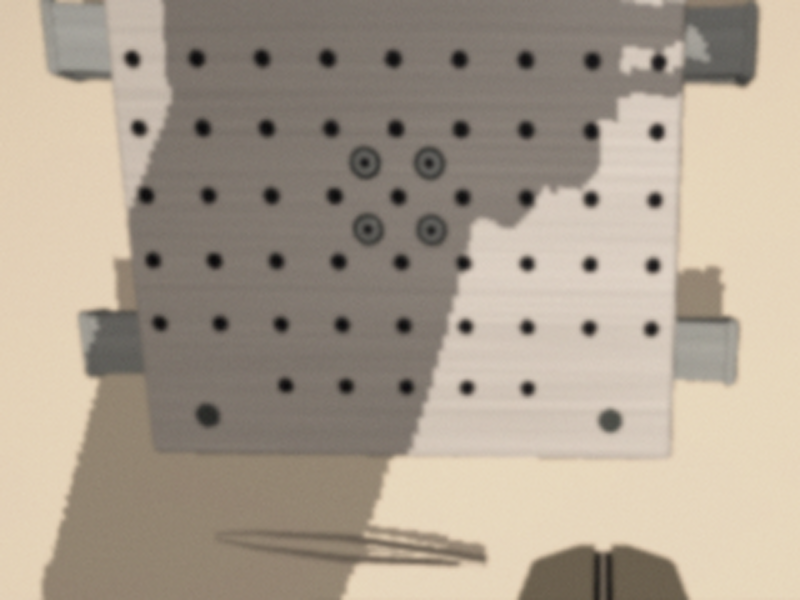

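```bash
python3 -m jog '[[[0,0.3,3.8,0,0],[0,0,3.8,0,0],[0,0,3.8,0,0],[0,0,3.6,0,0],[0,0,1.5,0,0],[0,0,0.3,0,0],[0,0,0.1,0,0],[0,0,0,0,0],[0,0,0,0,0]]]'; python3 -m jog '[[[0,0,0.1,0,0],[0,0,0.05,0,0],[0,0,0.05,0,0],[0,0,0,0,0],[0,0,0,0,0]]]'
```

```text
time_s: 2.78
tcp_pos: [0.4844, -0.1231, 0.0514]
orientation: [3.141, -0.002, 0.061]
wrist_force: [0.2, 0.1, 0.2]
gripper_width: 0.0004
time_s: 3.2
tcp_pos: [0.4836, -0.1228, 0.0478]
orientation: [3.142, -0.0, 0.061]
wrist_force: [0.7, 0.8, -0.3]
gripper_width: 0.0004
```

```bash
python3 -m jog '[[[0,0,0.1,0,0],[0,0,0.1,0,0],[0,0,0.05,0,0],[0,0,0.05,0,0],[0,0,0,0,0]]]'; python3 -m jog '[[[0,0,0.05,0,0],[0,0,0,0,0]]]';python3 -m jog '[[[0,0,0.05,0,0],[0,0,0,0,0]]]'
```

```text
time_s: 3.62
tcp_pos: [0.4836, -0.1228, 0.0452]
orientation: [-3.142, 0.0, 0.061]
wrist_force: [-3.6, 1.3, 8.2]
gripper_width: 0.0004
time_s: 3.78
tcp_pos: [0.4836, -0.1228, 0.0451]
orientation: [3.142, 0.0, 0.061]
wrist_force: [-6.8, 2.0, 13.6]
gripper_width: 0.0005
time_s: 3.95
tcp_pos: [0.4836, -0.1228, 0.0451]
orientation: [3.142, 0.0, 0.061]
wrist_force: [-10.3, 2.5, 19.7]
gripper_width: 0.0005
```

```bash
python3 -m jog '[[[0,0,-1.5,0,0],[3.52,0,0,0,0],[3.52,0,0,0,0],[3.52,0,0,0,0],[3.52,0,0,0,0],[3.52,0,0,0,0],[0,0,0.8,0,0],[0,0,0.3,0,0],[0,0,0.1,0,0],[0,0,0.1,0,0],[0,0,0.1,0,0],[0,0,0,0,0]]]'; python3 -m jog '[[[0,0,0.05,0,0],[0,0,0.05,0,0],[0,0,0,0,0]]]'
```

```text
time_s: 4.95
tcp_pos: [0.6586, -0.1122, 0.0454]
orientation: [3.141, -0.0, 0.061]
wrist_force: [0.3, -0.4, 0.0]
gripper_width: 0.0004
time_s: 5.2
tcp_pos: [0.6588, -0.1123, 0.0452]
orientation: [3.141, -0.0, 0.061]
wrist_force: [-7.3, 1.7, 11.7]
gripper_width: 0.0003
```

```bash
python3 -m jog '[[[0,0,-1.5,0,0],[0,-3.36,0,0,0],[0,-3.36,0,0,0],[0,-3.36,0,0,0],[0,-3.36,0,0,0],[0,-3.36,0,0,0],[0,0,0.8,0,0],[0,0,0.3,0,0],[0,0,0.1,0,0],[0,0,0.1,0,0],[0,0,0.1,0,0],[0,0,0,0,0]]]'; python3 -m jog '[[[0,0,0.05,0,0],[0,0,0.05,0,0],[0,0,0,0,0]]]'
```

```text
time_s: 6.2
tcp_pos: [0.6492, 0.0546, 0.0453]
orientation: [3.141, -0.0, 0.06]
wrist_force: [-1.0, -1.2, 3.6]
gripper_width: 0.0004
time_s: 6.45
tcp_pos: [0.6493, 0.0546, 0.0451]
orientation: [3.141, -0.001, 0.06]
wrist_force: [-7.1, -2.6, 12.8]
gripper_width: 0.0003
```

Three corners bear, so the front left should give. I'll confirm by pressing it.

```bash
python3 -m jog '[[[0,0,-1.5,0,0],[-3.52,0,0,0,0],[-3.52,0,0,0,0],[-3.52,0,0,0,0],[-3.52,0,0,0,0],[-3.52,0,0,0,0],[0,0,0.8,0,0],[0,0,0.3,0,0],[0,0,0.1,0,0],[0,0,0.1,0,0],[0,0,0.1,0,0],[0,0,0,0,0]]]'; python3 -m jog '[[[0,0,0.05,0,0],[0,0,0.05,0,0],[0,0,0,0,0]]]';  python3 -m jog '[[[0,0,0.05,0,0],[0,0,0.05,0,0],[0,0,0.05,0,0],[0,0,0,0,0]]]'
```

```text
time_s: 7.45
tcp_pos: [0.4741, 0.0449, 0.0446]
orientation: [3.142, 0.0, 0.061]
wrist_force: [1.2, -0.0, 1.6]
gripper_width: 0.0006
time_s: 7.7
tcp_pos: [0.4737, 0.0449, 0.0437]
orientation: [-3.142, -0.0, 0.061]
wrist_force: [1.3, 0.3, 3.2]
gripper_width: 0.0007
time_s: 8.03
tcp_pos: [0.4736, 0.045, 0.0423]
orientation: [-3.141, -0.001, 0.061]
wrist_force: [2.9, 1.6, 5.2]
gripper_width: 0.0002
```

```bash
python3 -m jog '[[[0,0,0.05,0,0],[0,0,0.05,0,0],[0,0,0.05,0,0],[0,0,0.05,0,0],[0,0,0,0,0],[0,0,0,0,0]]]';  python3 -m jog '[[[0,0,0.05,0,0],[0,0,0.05,0,0],[0,0,0.05,0,0],[0,0,0,0,0],[0,0,0,0,0]]]'
```

```text
time_s: 8.53
tcp_pos: [0.4736, 0.0451, 0.0408]
orientation: [-3.141, -0.001, 0.061]
wrist_force: [-0.3, 1.7, 10.1]
gripper_width: 0.0004
time_s: 8.95
tcp_pos: [0.4736, 0.0451, 0.0405]
orientation: [-3.141, -0.001, 0.061]
wrist_force: [-9.4, 0.7, 26.5]
gripper_width: 0.0002
```

```bash
python3 - <<'E'
from h import *
t=viewer.camera("wrist"); cv2.imwrite("pics/w2.png",t["pixels"]); print(ctrl.sense()["wrist_force"],ctrl.sense()["tcp_pos"])
E
```

```text
[-9.84177263  2.04812557 26.49194467] [0.47365221 0.04507377 0.04047908]
```

```bash
python3 -m jog '[[[0,0,-3,0,0],[0.93,-3.3,0,0,0],[0.93,-3.3,0,0,0],[0.94,-3.3,0,0,0],[0,0,0,0,0],[0,0,0,0,0]]]' 40
python3 - <<'E'
from h import *
p=ctrl.sense()["tcp_pos"]; print(p, plate(0,0,-.061,p-[.567,-.034,0]))
t=viewer.camera("wrist"); cv2.imwrite("pics/w3.png",t["pixels"])
t=viewer.camera("scene"); cv2.imwrite("pics/s3.png",cv2.resize(t["pixels"][100:300,110:380],None,fx=2.9,fy=2.9))
E
```

```text
time_s: 9.5
tcp_pos: [0.4947, 0.1465, 0.0679]
orientation: [3.141, 0.002, 0.063]
wrist_force: [0.2, -0.6, 0.4]
gripper_width: 0.0008
[0.49465229 0.1465096  0.0678547 ] [[-0.06120889  0.18458434  0.0678547 ]]
```

View pics/s3.png

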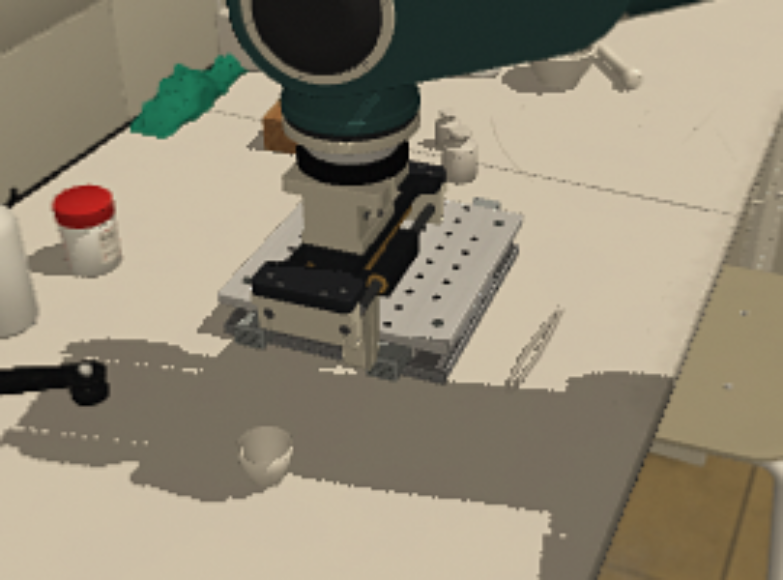

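View pics/w3.png

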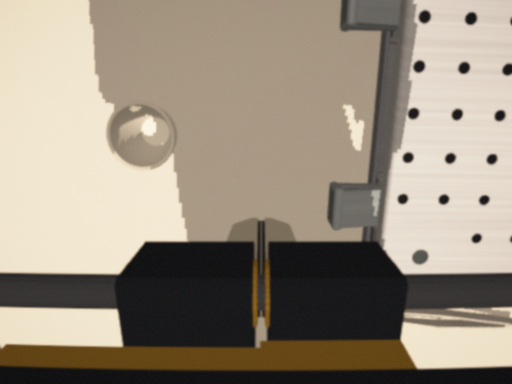

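```bash
python3 -m jog '[[[0,0,2.6,0,0],[0,0,2.6,0,0],[0,0.8,0,0,0],[0,0.8,0,0,0],[0,0.6,0,0,0],[0,0.3,0,0,0],[0,0.3,0,0,0],[0,0,0,0,0]]]';python3 -m jog '[[[0,0.3,0,0,0],[0,0.3,0,0,0],[0,0,0,0,0]]]'
cat > st.py <<'E'
from h import *
s=ctrl.sense();p=s["tcp_pos"]; print(s["time_s"],plate(0,0,-.061,p-[.567,-.034,0]).round(4),plate(0,0,-.061,s["wrist_force"]).round(1))
E
python3 st.py
```

```text
time_s: 10.27
tcp_pos: [0.4976, 0.1169, 0.0178]
orientation: [-3.141, -0.002, 0.06]
wrist_force: [-0.1, 0.1, -0.1]
gripper_width: 0.0005
time_s: 10.52
tcp_pos: [0.4976, 0.1114, 0.0169]
orientation: [-3.141, -0.001, 0.061]
wrist_force: [1.2, 2.3, -0.2]
gripper_width: 0.0004
10.5167 [[-0.0604  0.1494  0.0169]] [[ 1.4  2.2 -0.2]]
```

```bash
python3 -m jog '[[[0,0.2,0,0,0],[0,0.2,0,0,0],[0,0.2,0,0,0],[0,0.2,0,0,0],[0,0.2,0,0,0],[0,0,0,0,0]]]';python3 st.py; python3 -m jog '[[[0,0.2,0,0,0],[0,0.2,0,0,0],[0,0.2,0,0,0],[0,0,0,0,0]]]'
python3 st.py
```

```text
time_s: 11.02
tcp_pos: [0.4976, 0.1015, 0.0163]
orientation: [-3.141, 0.001, 0.061]
wrist_force: [-0.6, 3.0, -2.1]
gripper_width: 0.0005
11.0167 [[-0.061   0.1394  0.0163]] [[-0.4  3.  -2.1]]
time_s: 11.35
tcp_pos: [0.4981, 0.0954, 0.0165]
orientation: [3.142, 0.001, 0.061]
wrist_force: [-1.0, 2.3, -1.9]
gripper_width: 0.0008
11.35 [[-0.0609  0.1334  0.0165]] [[-0.9  2.4 -1.9]]
```

```bash
python3 -m jog '[[[0,0.2,0,0,0],[0,0.2,0,0,0],[0,0.2,0,0,0],[0,0,0,0,0]]]'; python3 -m jog '[[[0,0.1,0,0,0],[0,0.1,0,0,0],[0,0,0,0,0]]]'
python3 st.py; python3 - <<'E'
from h import *
t=viewer.camera("scene"); cv2.imwrite("pics/s4.png",cv2.resize(t["pixels"][170:270,160:300],None,fx=5,fy=5))
E
```

```text
time_s: 11.68
tcp_pos: [0.4986, 0.0894, 0.0165]
orientation: [3.142, 0.0, 0.061]
wrist_force: [-0.8, 2.6, -1.9]
gripper_width: 0.0005
time_s: 11.93
tcp_pos: [0.4986, 0.0881, 0.0166]
orientation: [-3.14, 0.0, 0.061]
wrist_force: [-0.8, 8.5, -2.4]
gripper_width: 0.0007
11.9333 [[-0.0608  0.126   0.0166]] [[-0.2  8.5 -2.4]]
```

View pics/s4.png

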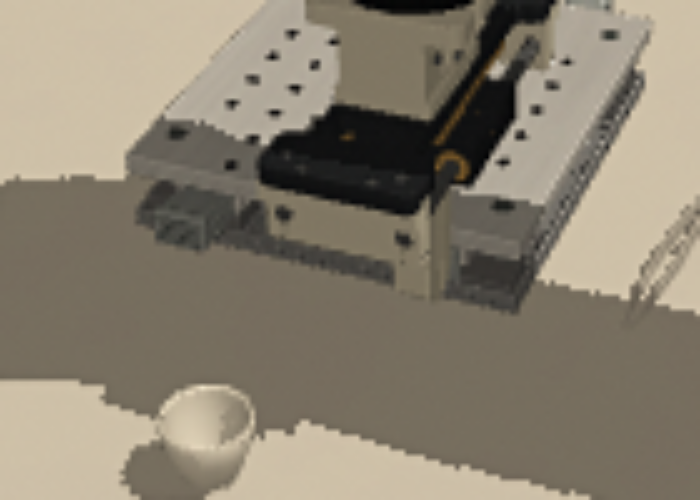

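```bash
python3 -m jog '[[[0,0.05,0,0,0],[0,0.05,0,0,0],[0,0,0,0,0]]]';python3 st.py; python3 -m jog '[[[0,0.05,0,0,0],[0,0.05,0,0,0],[0,0,0,0,0]]]'
python3 st.py; 
```

```text
time_s: 12.23
tcp_pos: [0.4986, 0.088, 0.0166]
orientation: [-3.139, 0.0, 0.061]
wrist_force: [-1.1, 17.1, -2.7]
gripper_width: 0.0006
12.2333 [[-0.0608  0.1259  0.0166]] [[-0.  17.1 -2.7]]
time_s: 12.48
tcp_pos: [0.4986, 0.0879, 0.0167]
orientation: [-3.137, 0.0, 0.061]
wrist_force: [-2.8, 27.3, -2.1]
gripper_width: 0.0005
12.4833 [[-0.0608  0.1258  0.0167]] [[-1.1 27.4 -2.1]]
```

Hard stop reached. I'll back off and inspect the shim.

```bash
python3 -m jog '[[[0,-0.3,0,0,0],[0,-1.7,0,0,0],[0,-3,0,0,0],[0,0,-3,0,0],[-4,0,-3,0,0],[-4,0,-3,0,0],[0,0,-3,0,0],[0,0,0,0,0]]]'
python3 - <<'E'
from h import *
t=viewer.camera("scene"); cv2.imwrite("pics/s5.png",cv2.resize(t["pixels"][150:270,160:300],None,fx=5,fy=5))
t=viewer.camera("wrist"); cv2.imwrite("pics/w5.png",t["pixels"])
E
python3 st.py
```

```text
time_s: 13.15
tcp_pos: [0.4304, 0.1316, 0.1329]
orientation: [-3.141, -0.009, 0.061]
wrist_force: [-0.4, 0.4, 2.0]
gripper_width: 0.0003
13.25 [[-0.1266  0.1734  0.128 ]] [[1.  0.1 0.3]]
```

View pics/s5.png

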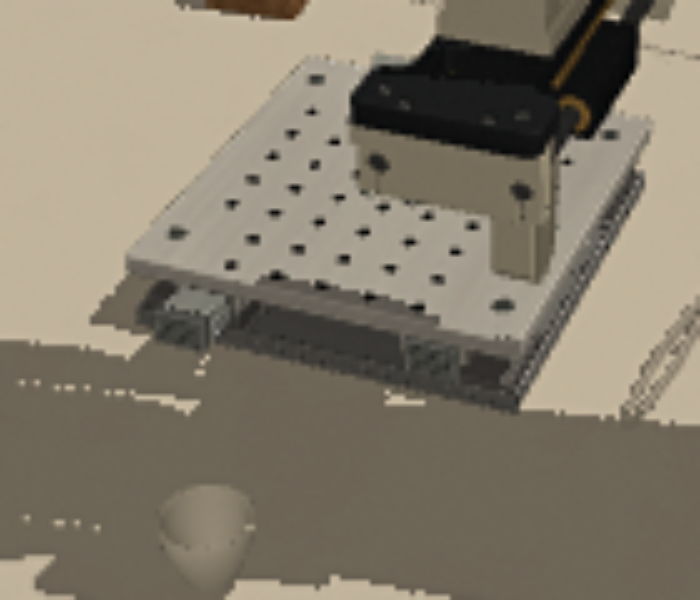

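View pics/w5.png

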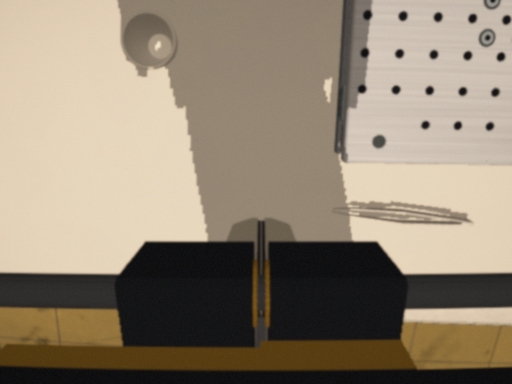

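```bash
python3 st.py; python3 - <<'E'
from h import *
t=viewer.camera("wrist")
print(proj(t,plate(.567,-.034,.061,[[-.06+.014,.11,.033],[-.06-.014,.11,.033]])))
cv2.imwrite("pics/w6.png",cv2.resize(t["pixels"][0:180,280:440],None,fx=3.3,fy=3.3,interpolation=cv2.INTER_CUBIC))
E
```

```text
13.25 [[-0.1266  0.1734  0.128 ]] [[1.  0.1 0.3]]
[[345.94913861  85.1030138 ]
 [343.82994456 122.63618875]]
```

View pics/w6.png

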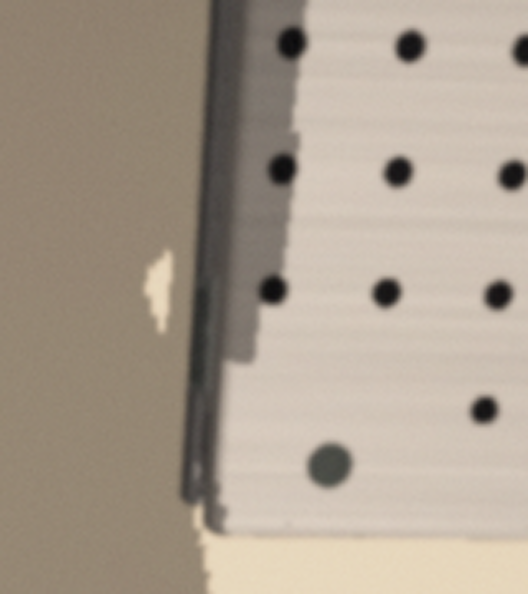

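The shim no longer sticks out. Next is the proving press.

```bash
python3 -m jog '[[[1.3,3,0,0,0],[1.3,3,0,0,0],[1.2,2.9,0,0,0],[0,0,3.5,0,0],[0,0,3.5,0,0],[0,0,0.7,0,0],[0,0,0,0,0],[0,0,0,0,0]]]';python3 st.py
```

```text
time_s: 13.97
tcp_pos: [0.4722, 0.0447, 0.0486]
orientation: [3.141, 0.003, 0.061]
wrist_force: [-0.2, -0.1, 0.8]
gripper_width: 0.0008
13.9667 [[-0.0898  0.0843  0.0486]] [[-0.2 -0.1  0.8]]
```

```bash
python3 -m jog '[[[0,0,0.1,0,0],[0,0,0.1,0,0],[0,0,0.1,0,0],[0,0,0.05,0,0],[0,0,0,0,0]]]';python3 -m jog '[[[0,0,0.05,0,0],[0,0,0.05,0,0],[0,0,0,0,0],[0,0,0,0,0]]]';python3 st.py
```

```text
time_s: 14.38
tcp_pos: [0.4726, 0.0449, 0.0461]
orientation: [-3.142, 0.0, 0.061]
wrist_force: [0.1, -0.9, -0.4]
gripper_width: 0.0004
time_s: 14.72
tcp_pos: [0.4727, 0.0449, 0.0453]
orientation: [-3.142, -0.0, 0.061]
wrist_force: [-0.8, 0.8, 2.4]
gripper_width: 0.0006
14.7167 [[-0.0893  0.0845  0.0453]] [[-0.8  0.9  2.4]]
```

```bash
python3 -m jog '[[[0,0,0.05,0,0],[0,0,0.05,0,0],[0,0,0,0,0],[0,0,0,0,0]]]';python3 -m jog '[[[0,0,0.05,0,0],[0,0,0,0,0],[0,0,0,0,0],[0,0,0,0,0]]]';python3 st.py
```

```text
time_s: 15.05
tcp_pos: [0.4728, 0.0449, 0.0452]
orientation: [-3.142, -0.0, 0.061]
wrist_force: [-6.6, 0.1, 14.3]
gripper_width: 0.0004
time_s: 15.38
tcp_pos: [0.4729, 0.0449, 0.0451]
orientation: [-3.142, -0.0, 0.061]
wrist_force: [-10.2, 0.4, 19.8]
gripper_width: 0.0004
15.3833 [[-0.0892  0.0845  0.0451]] [[-10.2   1.   19.8]]
```

```bash
python3 -m jog '[[[0,0,-1,0,0],[0,0,-3,0,0],[0,0,-4,0,0],[-3,0,-4,0,0],[-3,0,-3,0,0],[0,0,0,0,0],[0,0,0,0,0]]]'
python3 - <<'E'
from h import *
t=viewer.camera("scene"); cv2.imwrite("pics/s7.png",cv2.resize(t["pixels"][130:270,160:320],None,fx=4,fy=4))
t=viewer.camera("wrist"); cv2.imwrite("pics/w7.png",t["pixels"])
E
python3 st.py
```

```text
time_s: 15.97
tcp_pos: [0.4184, 0.0415, 0.1887]
orientation: [3.141, -0.005, 0.061]
wrist_force: [0.5, 0.1, -0.6]
gripper_width: 0.0007
16.0667 [[-0.1437  0.0845  0.1857]] [[-0.7 -0.4 -0.1]]
```

View pics/s7.png

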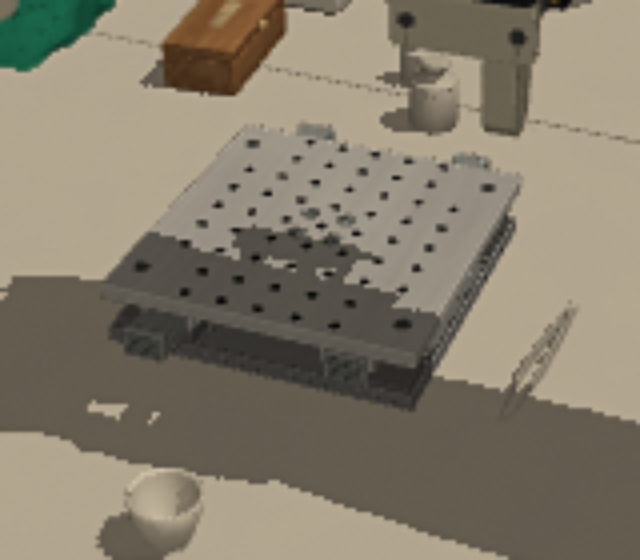

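View pics/w7.png

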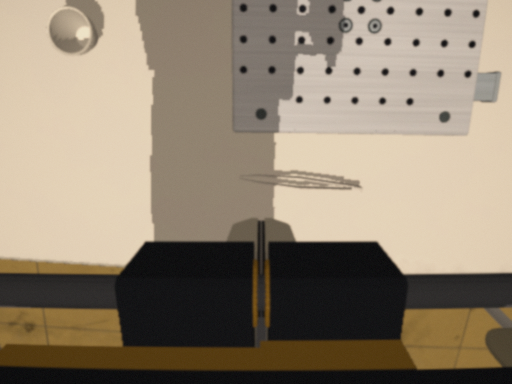

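The front left shim is under the edge and flush, at (347,362) in the scene crop. The other shims I can see are still drawn out. The crucible, tweezers and weights are at the same pixels as before. Handing in.

```bash
python3 -c "
from rig import ctrl
print(ctrl.hand_in())"
```

```text
the job is handed in; nothing more can be done
None
```

The corner that did not bear was the front left. I pushed its shim in to the hard stop and handed the job in at about 16 s of the 54 s allowed. No verdict is reported.

- **Finding the corner:** The front right, rear right and rear left corners held firm at 12–20 N. The front left sank about 4.5 mm and then stopped, reaching 26 N.
- **Pushing the shim:** I pushed the shim with the shut fingertips until it would go no further, at about 27 N. In the scene and wrist views its end looked flush with the plate's edge.
- **Proving press:** The front left corner then held at 45.1 mm above the bench under about 20 N, so it no longer gives.
- **Last checks:** In the final pictures the plate looked level. The other three shims were still drawn out, though the wrist view showed only one of them. The crucible, tweezers and weights were where they had stood, and the arm was clear. No check failed or disagreed. Flushness and level were judged from the images and the press alone, since there is no direct reading of the shim joints.

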